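# Lock the covered index stage with its locating pin

## Robot

A 7-joint arm with a two-finger parallel gripper is mounted at the origin on a cart in front of the work surface, level with it; the furniture and walls round the work are solid. World frame = base frame: x ahead of the robot, y to its left, z up, the work surface at z = 0. Lengths are in m, angles in rad, forces in N, time in s.
With the tool pointing down it reaches from about 0.4 to 0.875 m from the base axis. Payload 6.5 kg.
Tool frame: the origin (TCP) lies midway between the tips of the shut fingers; the grasp point (between the pads) lies 19 mm behind it; x points along the fingers, y is the direction in which the jaws open and shut, and the axes are right-handed (so a half turn about x gives the same grasp; the last joint's range is limited). The gripper opens to 85 mm and grips with 20 to 120 N. Pads are 22 mm wide; open, the fingers measure 114 mm over their backs; the gripper's body (76 mm by 85 mm) begins 54 mm behind the grasp point. The pads swing forward as they close: fully open they stand 13 mm farther back than shut.
Start: joints at [1.137, 0.536, -0.004, 1.538, 0.003, 1.067, -0.071], TCP at [0.234, -0.607, 0.231] pointing down, gripper open.
Joint ranges: [-2.7, 2.7], [-0.37, 2.16], [-1.27, 1.26], [0.24, 2.4], [-1.31, 4.45], [0.19, 1.91], [-2.76, 2.76]. Speed limits (rad/s): [2.39, 2.39, 3.14, 3.14, 3.14, 3.14, 3.14].

## Interface

Orientations are given as a rotation vector (axis times angle).
In Python, from rig import bot gives the robot as it stands.
- The arm moves only by the tool apply_moves, never from a script. Its argument "rows" is a list of rows, each a list of 2 entries, a list of its own where there are three numbers: the shift along the world's x, y, z in mm, then the turn, a rotation vector about the world's x, y, z in rad. A call has 1 to 8 rows; each row is the pose to reach, as a shift and turn from the pose commanded when the call began; what a row does not reach only later rows make up. A row lasts 1/10 s, in which the tool goes at most 50 mm and 8.59 degrees, less where a joint would pass 70% of its speed; a pose out of reach is approached as far as the arm can. A call with a gripper value outside its range is refused whole. "fingers" is the finger opening in mm, from 0 to 85.4, set as the call begins (left out, the last holds). The fingers move at their own pace and stop on an object; "squeeze" is the grip in N (left out, the last holds). Time passes only in rows, so rows that repeat a pose let the fingers close. It gives the time, the measured TCP pose, the force and the opening at its end, in the units of the state.
- bot.get_state(): the state, without advancing time (a new reading comes with each control period).
- bot.grab_frame(name): name is "scene" or "top"; returns (picture, depth): 400x640x3 uint8, red, green, blue; 400x640 float32, m along the optical axis (not along the pixel's ray), 0 where there is no reading.
- bot.camera_info(name): a dict with "K" (3x3 intrinsics, pixels), "k1" (the pictures are not rectified: a ray, as slopes to the right and down, at radius r is drawn at 1 + k1 r^2 times it, then the intrinsics apply), "camera_from_world" (4x4, takes a point from world to camera coordinates). Camera axes: x right, y up, looking along -z (the intrinsics and any distortion apply to the point x, -y, -z); pixel columns grow to the right and rows downward; lengths in m; the calibration is good to about 2 mm. A picture is of the moment at which its call begins. camera_info takes no time and is no camera call.
- bot.finish_job(): hands the job in, once; it reports no verdict.
The state is a dict: "t": time; "qpos": joint angles; "qd": joint speeds; "tau": joint torques, N m; "tcp_pos": TCP position; "tcp_rot": TCP orientation; "wrist_force": force on the tool from outside, world axes, zero at the start; "moment": the same for the moment, N m; "grip_width": finger opening in m.
Only numpy, scipy, OpenCV 4.12 (cv2) and the standard library are available. Lean on these libraries where they do the work, as an engineer would, in place of code of your own. Each camera call takes 0.05 s, during which the arm holds its last target.

## Task

Lock the index stage: take the locating pin by its knob out of the parking block, put it down through the bush of the stage's guide plate until its tip rests on the bar hidden underneath, then slide it along with light pressure until the tip drops into the bar's unseen hole, and leave the pin fully home with its flange down on the bush. Feel your way gently (never load the stage with more than 40 N, a few newtons are enough) and leave the other things on the bench where they are.

Things in the scene. Friction and masses are not known exactly. Their poses are not given: they have to be found in the camera images.
- stage: The index stage, fixed to the bench: aluminium housing 84 x 160 mm (long along its y), 45 mm high, closed all round, with a steel guide plate running lengthwise between two dark rails on top. Origin on the bench under the bush as it is when the guide plate is at the +y end of its travel; x across, y along the long side, z up; the housing reaches from y = -100 to +60 mm.
- bar_level (a point): Fixed point of the stage, 30 mm above its origin, at the height of the flat top of the steel bar inside, out of sight and held fast. That top lies under the whole travel of the bush. Its one hole (13 mm wide, deeper than the pin reaches) is on the bush's line of travel, somewhere 13 to 35 mm from here towards the stage's -y, at least 8 mm beyond the bush's start.
- bush (a point): Centre of the mouth of the bush, a 30 x 30 mm steel boss on the guide plate; its top, at this point, is 48 mm above the bench. Through hole 12 mm wide, 17 mm at the countersunk mouth. The plate slides lightly (1 to 2 N) along the stage's y from y = 0 to -40 mm, starts within 5 mm of y = 0, stays where it is left; a pin in the bush takes it along.
- park: The parking block, fixed to the bench: grey plastic, 44 x 44 x 48 mm on a foot of 70 x 30 x 6 mm. Origin on the bench under its centre, z up. The pin hangs upright in a 13 mm hole in the middle of its top, flange on the block.
- pin_knob (a point): Centre of the knob of the loose locating pin, the grasp point, half-way up the knob. From the top: black round ribbed knob 22 mm across, 34 mm high; steel flange 28 mm across, 4 mm thick, its underside 21 mm below this point; steel shank 10 mm across, 36 mm long, tip chamfered to 6 mm. About 70 g. z points up the pin. With the tip on the bar's top the flange stands 18 mm above the bush.
- pin_tip (a point): Centre of the pin's tip, 57 mm below the knob's centre. Fully home it is 12 mm above the bench.
- phone_shell: Bystander: a black flat phone shell, 146 x 70 x 8 mm, loose.
- usb_tester_2: Bystander: a white plug-in meter, 70 x 30 x 12 mm, loose.
- screw_dish: Bystander: a small metal dish, 54 mm across, 31 mm high, loose.
- vial_white: Bystander: a white vial, 27 mm across, 56 mm high, loose.
- solder_spool: Bystander: a spool of solder wire, 48 mm across, 33 mm high, loose.
- marker: Bystander: a black and red marker pen, 118 mm long, lying loose.

How it is judged:
By the outcome, as a careful person would: the job done as asked, in the order asked, and still so for the second after the job is handed in, with the robot touching nothing.
It also fails if it takes over 64 s, if anything falls off the work surface, if the arm or the gripper's body presses on something with over 40 N, if the wrist force passes 120 N, or if a joint passes its speed limit or range.

## Working session

There is one attempt and no reset: what is moved stays moved. The work goes in short steps, Python scripts to look and compute and a tool call to move; the robot and the scene stay as the last step left them, time stands still between calls to the robot, and variables do not carry over. Pictures are saved under pics/ and viewed, and the job is handed in when it is done.

Besides the shell and the picture viewer there is one more tool, called after "Emit:" as name([rows], argument=value, ...), one row to a line, values as JSON. apply_moves: Moves the arm, as the interface text tells. Its arguments: {"type":"object","properties":{"rows":{"type":"array","items":{"type":"array"}},"fingers":{"type":"number"},"squeeze":{"type":"number"}},"required":["rows"]}

```bash
ls; mkdir -p pics; cat > h.py <<'E'
import numpy as np, cv2
from rig import bot
def px2w(name,u,v,z=None,depth=None):
    c=bot.camera_info(name);K=np.array(c["K"]);k=c["k1"];T=np.linalg.inv(np.array(c["camera_from_world"]))
    d=np.array([(u-K[0,2])/K[0,0],(v-K[1,2])/K[1,1]]);s=d.copy()
    for _ in range(30): s=d/(1+k*(s@s))
    ray=T[:3,:3]@np.array([s[0],-s[1],-1.0]);o=T[:3,3]
    t=depth if depth is not None else (z-o[2])/ray[2]
    return o+t*ray
def w2px(name,p):
    c=bot.camera_info(name);K=np.array(c["K"]);k=c["k1"];q=np.array(c["camera_from_world"])@np.append(p,1)
    s=np.array([q[0],-q[1]])/-q[2];s=s*(1+k*(s@s));return K[0,0]*s[0]+K[0,2],K[1,1]*s[1]+K[1,2]
def snap(name,tag):
    im,d=bot.grab_frame(name);cv2.imwrite(f"pics/{tag}.png",im[:,:,::-1]);np.save(f"pics/{tag}.npy",d);return im,d
E
python3 - <<'E'
from h import *
for n in("scene","top"):
    snap(n,n+"0");c=bot.camera_info(n);print(c["k1"],np.round(c["K"],1).tolist(),np.round(np.linalg.inv(c["camera_from_world"]),3).tolist())
s=bot.get_state();print({k:np.round(v,3).tolist() for k,v in s.items()})
E
```

```text
pics
-0.0691796166317179 [[439.2, 0.0, 316.1], [0.0, 439.2, 199.8], [0.0, 0.0, 1.0]] [[-0.695, 0.351, -0.628, -0.075], [-0.719, -0.36, 0.595, 0.669], [-0.017, 0.865, 0.502, 0.577], [0.0, 0.0, 0.0, 1.0]]
-0.041248617227273375 [[415.0, 0.0, 321.3], [0.0, 415.0, 205.8], [0.0, 0.0, 1.0]] [[-0.011, 0.992, -0.129, 0.394], [-1.0, -0.013, -0.014, 0.074], [-0.016, 0.129, 0.992, 0.973], [0.0, 0.0, 0.0, 1.0]]
{'t': 0.1, 'qpos': [1.137, 0.537, -0.004, 1.539, 0.003, 1.067, -0.071], 'qd': [-0.0, -0.002, 0.0, -0.001, 0.001, -0.0, 0.0], 'tau': [0.003, -58.456, 1.052, -25.977, 0.013, 0.005, -0.0], 'tcp_pos': [0.233, -0.606, 0.23], 'tcp_rot': [2.021, 0.378, -2.022], 'wrist_force': [-0.436, 0.172, 0.645], 'moment': [-0.019, 0.007, -0.027], 'grip_width': 0.085}
```

View pics/top0.png

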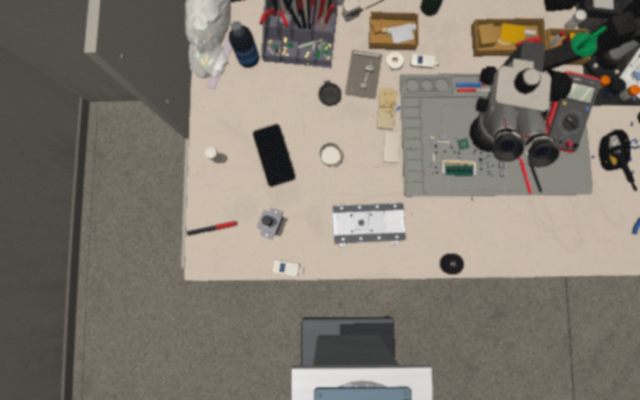

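View pics/scene0.png

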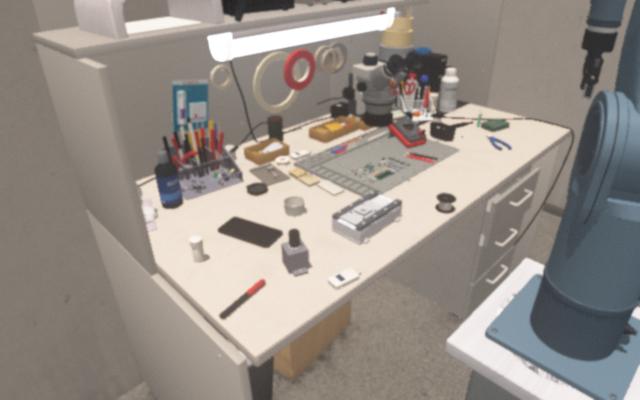

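The top view shows the parking block with the pin near (269,221), the stage at (369,223), and its bush near (361,222). I'll enlarge both.

```bash
python3 - <<'E'
import cv2,numpy as np
im=cv2.imread('pics/top0.png')
a=cv2.resize(im[195:250,240:300],None,fx=10,fy=10,interpolation=cv2.INTER_CUBIC)
cv2.imwrite('pics/c1.png',a)
a=cv2.resize(im[195:250,325:415],None,fx=8,fy=8,interpolation=cv2.INTER_CUBIC)
cv2.imwrite('pics/c2.png',a)
im=cv2.imread('pics/scene0.png')
a=cv2.resize(im[180:300,270:410],None,fx=5,fy=5,interpolation=cv2.INTER_CUBIC)
cv2.imwrite('pics/c3.png',a)
E
```

```text
(no output)
```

View pics/c1.png

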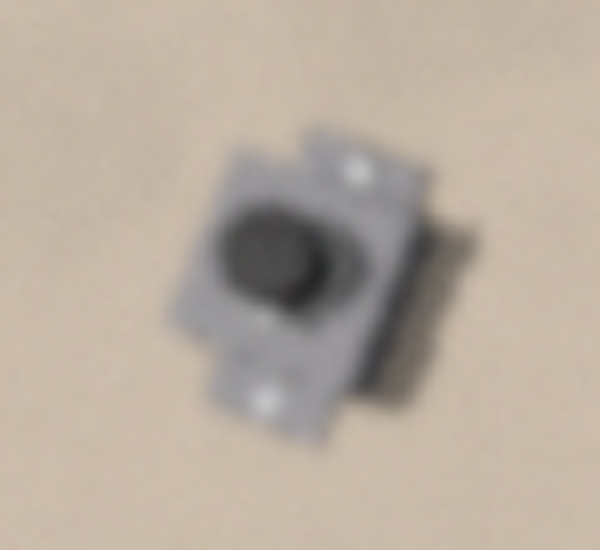

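View pics/c2.png

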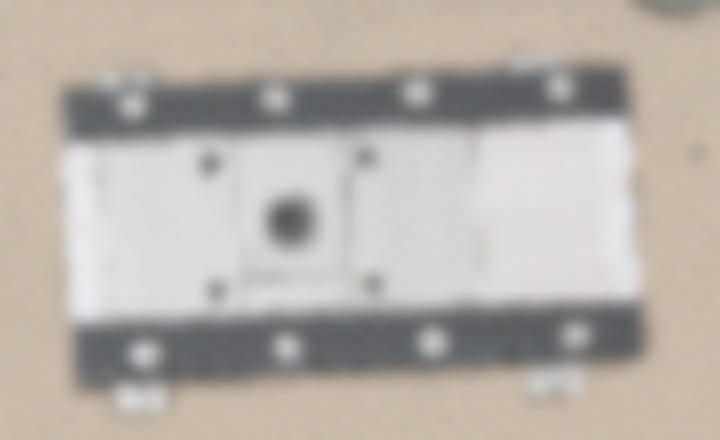

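View pics/c3.png

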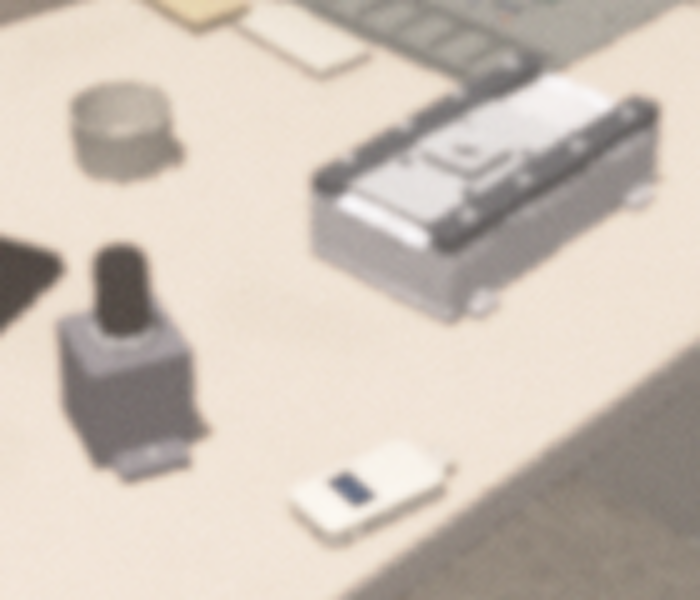

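```bash
python3 - <<'E'
from h import *
C=lambda x,y,f,x0,y0:((x+.5)/f-.5+x0,(y+.5)/f-.5+y0)
c1=lambda x,y:C(x,y,10,240,195); c2=lambda x,y:C(x,y,8,325,195); c3=lambda x,y:C(x,y,5,270,180)
p=lambda *a:print(*[np.round(x*1000,1) if not isinstance(x,str) else x for x in a])
p("knob top",px2w("top",*c1(268,256),z=.086))
p("knob scene top",px2w("scene",*c3(122,258),z=.086), "ctr",px2w("scene",*c3(123,291),z=.069))
b=px2w("top",*c2(290,221),z=.048);p("bush top",b)
p("bush scene",px2w("scene",*c3(467,150),z=.048))
for a,c in (((132,105),(561,88)),((145,353),(577,335))):
    A=px2w("top",*c2(*a),z=.05);B=px2w("top",*c2(*c),z=.05);d=A-B;p("dir",A,B);print(np.degrees(np.arctan2(-d[0],d[1])))
# depth
for n,u,v in(("top",*c1(268,256)),("top",*c2(270,180)),("scene",*c3(123,291)),("scene",*c3(467,150))):
    d=np.load(f"pics/{n}0.npy")[int(v)-1:int(v)+2,int(u)-1:int(u)+2];m=np.median(d);p(n,px2w(n,u,v,depth=m))
# park edges: foot holes
A=px2w("top",*c1(357,170),z=.006);B=px2w("top",*c1(266,401),z=.006);p("park foot",A,B,(A+B)/2)
from scipy.spatial.transform import Rotation as R
print(R.from_rotvec(bot.get_state()["tcp_rot"]).as_matrix().round(3))
E
```

```text
knob top [479.8 204.8  86. ]
knob scene top [480.6 205.   86. ] ctr [482.  204.2  69. ]
bush top [476.2  -1.1  48. ]
bush scene [476.4  -1.2  48. ]
dir [509.2  42.5  50. ] [512.4 -77.6  50. ]
1.5327270232756214
dir [439.8  40.1  50. ] [443.3 -79.8  50. ]
1.654343544073034
top [479.9 205.   84.9]
top [487.9   4.2  47.1]
scene [471.9 212.6  78.2]
scene [480.6  -6.2  44. ]
park foot [507.6 195.7   6. ] [453.5 216.9   6. ] [480.5 206.3   6. ]
[[-0.001  0.36  -0.933]
 [ 0.001 -0.933 -0.36 ]
 [-1.    -0.002  0.   ]]
```

Emit:
apply_moves([
  [[27,38,0],[0,0,-0.04]],
  [[54,76,0],[0,0,-0.085]],
  [[81,114,0],[0,0,-0.13]],
  [[108,152,0],[0,0,-0.17]],
  [[135,190,0],[0,0,-0.21]],
  [[162,228,0],[0,0,-0.25]],
  [[190,266,0],[0,0,-0.3]],
  [[217,306,0],[0,0,-0.34]],
], fingers=60, squeeze=40)

```text
t: 0.9
tcp_pos: [0.4514, -0.2989, 0.2311]
tcp_rot: [2.208, 0.028, -2.209]
wrist_force: [1.0, -0.3, -0.1]
grip_width: 0.0599
```

Emit:
apply_moves([
  [[4,48,0],[0,0,0]],
  [[7,96,0],[0,0,0]],
  [[11,144,0],[0,0,0]],
  [[15,192,0],[0,0,0]],
  [[19,240,0],[0,0,0]],
  [[22,288,0],[0,0,0]],
  [[25,336,0],[0,0,0]],
  [[28,384,0],[0,0,0]],
])

```text
t: 1.7
tcp_pos: [0.4783, 0.0853, 0.2312]
tcp_rot: [2.207, 0.03, -2.208]
wrist_force: [0.8, -0.3, 0.3]
grip_width: 0.0601
```

Emit:
apply_moves([
  [[2,40,-10],[0,0,0]],
  [[2,80,-20],[0,0,0]],
  [[2,121,-30],[0,0,0]],
  [[2,121,-50],[0,0,0]],
  [[2,121,-70],[0,0,0]],
  [[2,121,-70],[0,0,0]],
  [[2,121,-70],[0,0,0]],
  [[2,121,-70],[0,0,0]],
])

```text
t: 2.5
tcp_pos: [0.4814, 0.2045, 0.1623]
tcp_rot: [2.21, 0.031, -2.206]
wrist_force: [0.4, 0.4, -0.2]
grip_width: 0.0603
```

```bash
python3 - <<'E'
from h import *
for n in("scene","top"):
    im,_=snap(n,n+"1")
    u,v=map(int,w2px(n,[.48,.205,.1])); u0=max(u-60,0);v0=max(v-50,0)
    cv2.imwrite(f"pics/{n}1c.png",cv2.resize(im[v0:v0+100,u0:u0+120,::-1],None,fx=6,fy=6,interpolation=cv2.INTER_CUBIC))
for _ in range(3):
  s=bot.get_state();print(s["tcp_pos"].round(4) if hasattr(s["tcp_pos"],'round') else s["tcp_pos"])
E
```

```text
[0.4814 0.2045 0.1623]
[0.4814 0.2045 0.1623]
[0.4814 0.2045 0.1623]
```

View pics/scene1c.png

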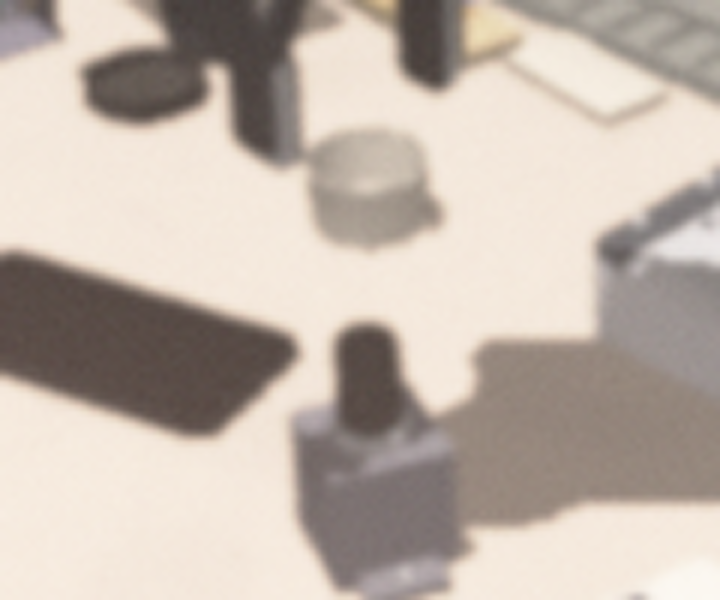

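The open fingers stand above the pin on both sides of the knob (knob at 368,380 in the crop). I'll go down and grip.

Emit:
apply_moves([
  [[-1,0.5,-25],[0,0,0]],
  [[-1,0.5,-50],[0,0,0]],
  [[-1,0.5,-75],[0,0,0]],
  [[-1,0.5,-92],[0,0,0]],
  [[-1,0.5,-106],[0,0,0]],
  [[-1,0.5,-106],[0,0,0]],
  [[-1,0.5,-106],[0,0,0]],
])

```text
t: 3.3
tcp_pos: [0.4802, 0.2052, 0.0559]
tcp_rot: [2.208, 0.031, -2.207]
wrist_force: [0.4, -0.5, 0.4]
grip_width: 0.0601
```

Emit:
apply_moves([
  [[0,0,0],[0,0,0]],
  [[0,0,0],[0,0,0]],
  [[0,0,0],[0,0,0]],
  [[0,0,0],[0,0,0]],
  [[0,0,0],[0,0,0]],
  [[0,0,0],[0,0,0]],
  [[0,0,0],[0,0,0]],
  [[0,0,0],[0,0,0]],
], fingers=10, squeeze=40)

```text
t: 4.1
tcp_pos: [0.4803, 0.2052, 0.0562]
tcp_rot: [2.209, 0.031, -2.206]
wrist_force: [-1.5, -1.1, 6.5]
grip_width: 0.0209
```

Emit:
apply_moves([
  [[0,0,5],[0,0,0]],
  [[0,0,15],[0,0,0]],
  [[0,0,30],[0,0,0]],
  [[0,0,45],[0,0,0]],
  [[0,0,60],[0,0,0]],
  [[0,0,75],[0,0,0]],
  [[0,0,75],[0,0,0]],
  [[0,0,75],[0,0,0]],
])

```text
t: 4.9
tcp_pos: [0.4798, 0.205, 0.1306]
tcp_rot: [2.208, 0.031, -2.207]
wrist_force: [0.2, -0.2, -1.7]
grip_width: 0.0206
```

```bash
python3 - <<'E'
from h import *
for n in("scene","top"):
    im,_=snap(n,n+"2")
    u,v=map(int,w2px(n,[.48,.205,.1])); u0=max(u-60,0);v0=max(v-50,0)
    cv2.imwrite(f"pics/{n}2c.png",cv2.resize(im[v0:v0+100,u0:u0+120,::-1],None,fx=6,fy=6,interpolation=cv2.INTER_CUBIC))
    print(n,u0,v0)
print(bot.get_state()["wrist_force"],bot.get_state()["moment"])
E
```

```text
scene 233 175
top 205 169
[-0.02901384  0.08662294 -1.00108932] [-0.00581913  0.06911374  0.01796609]
```

View pics/scene2c.png

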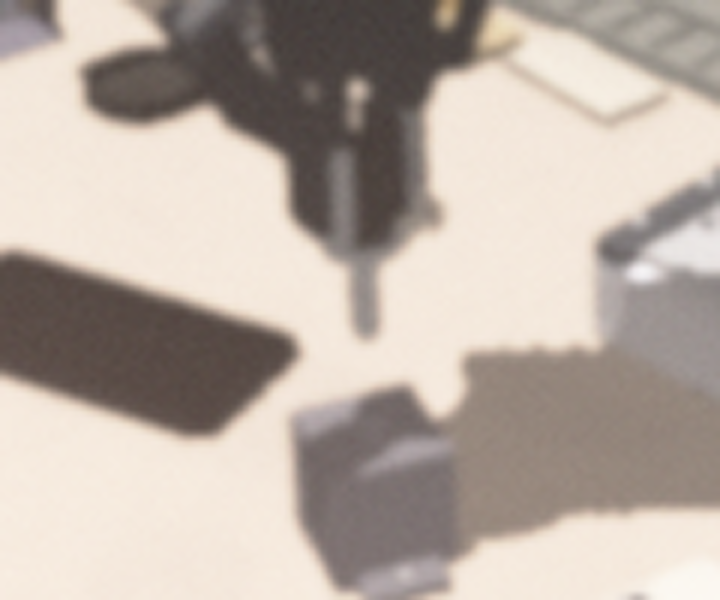

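```bash
python3 - <<'E'
from h import *
for z in(.0865,.1,.118): 
    u,v=w2px("scene",[.480,.205,z]);print(z,(u-233+.5)*6-.5,(v-175+.5)*6-.5)
E
```

```text
0.0865 369.6283213634564 339.27816919991363
0.1 367.87758238414415 305.17390950989534
0.118 365.5044985983626 258.8437853652918
```

The pin hangs straight with its tip at (368,336), within 1 mm of where I expected it. Next, over the bush.

Emit:
apply_moves([
  [[0,-25,0],[0,0,0]],
  [[-1,-60,0],[0,0,0]],
  [[-1,-100,0],[0,0,0]],
  [[-2,-140,0],[0,0,0]],
  [[-3,-175,0],[0,0,0]],
  [[-3.5,-200,0],[0,0,0]],
  [[-3.5,-206,0],[0,0,0]],
  [[-3.5,-206,0],[0,0,0]],
])

```text
t: 5.8
tcp_pos: [0.4758, -0.0016, 0.1298]
tcp_rot: [2.207, 0.029, -2.21]
wrist_force: [0.1, 1.1, -0.2]
grip_width: 0.0213
```

Emit:
apply_moves([
  [[0,0,-10],[0,0,0]],
  [[0,0,-20],[0,0,0]],
  [[0,0,-28],[0,0,0]],
  [[0,0,-34],[0,0,0]],
  [[0,0,-34],[0,0,0]],
  [[0,0,-34],[0,0,0]],
])

```text
t: 6.4
tcp_pos: [0.4762, -0.0008, 0.0961]
tcp_rot: [2.207, 0.031, -2.208]
wrist_force: [-0.3, -0.4, -0.4]
grip_width: 0.0206
```

```bash
python3 - <<'E'
from h import *
im,_=snap("scene","scene3")
u,v=map(int,w2px("scene",[.4763,-.001,.05])); u0=u-60;v0=v-50;print(u0,v0)
cv2.imwrite("pics/scene3c.png",cv2.resize(im[v0:v0+100,u0:u0+120,::-1],None,fx=6,fy=6,interpolation=cv2.INTER_CUBIC))
s=bot.get_state();print(s["tcp_pos"],s["wrist_force"])
E
```

```text
303 158
[ 0.47640725 -0.00089099  0.09638848] [-0.56664489  0.42242805 -0.40734511]
```

View pics/scene3c.png

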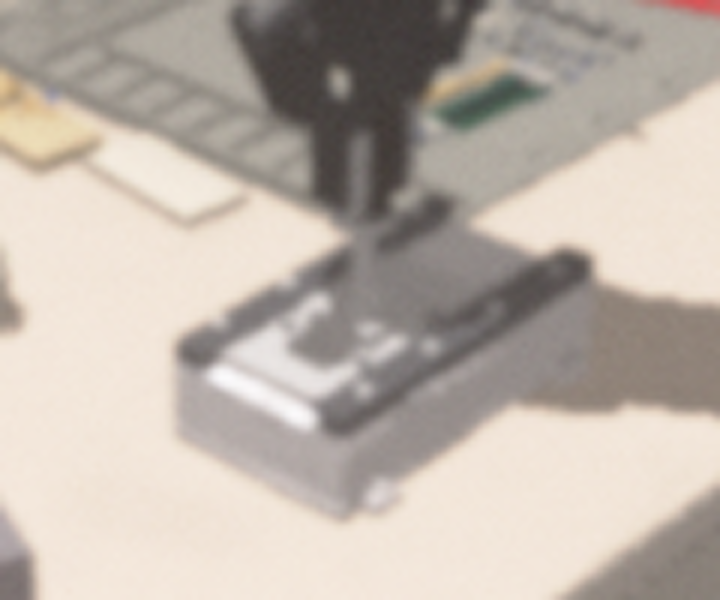

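The pin is centred over the boss, with its tip about 4 mm above the mouth. I'll lower it in small steps.

Emit:
apply_moves([
  [[0,0,-2],[0,0,0]],
  [[0,0,-4],[0,0,0]],
  [[0,0,-6],[0,0,0]],
  [[0,0,-8],[0,0,0]],
  [[0,0,-9],[0,0,0]],
  [[0,0,-9],[0,0,0]],
])

```text
t: 7.05
tcp_pos: [0.4761, -0.0013, 0.0871]
tcp_rot: [2.207, 0.03, -2.208]
wrist_force: [-0.0, -1.3, -1.9]
grip_width: 0.021
```

Emit:
apply_moves([
  [[0,0,-2],[0,0,0]],
  [[0,0,-4],[0,0,0]],
  [[0,0,-6],[0,0,0]],
  [[0,0,-8],[0,0,0]],
  [[0,0,-8],[0,0,0]],
])

```text
t: 7.55
tcp_pos: [0.4761, -0.001, 0.079]
tcp_rot: [2.207, 0.031, -2.208]
wrist_force: [0.5, -0.9, -1.0]
grip_width: 0.021
```

Emit:
apply_moves([
  [[0,0,-1],[0,0,0]],
  [[0,0,-2],[0,0,0]],
  [[0,0,-3],[0,0,0]],
  [[0,0,-4],[0,0,0]],
  [[0,0,-4],[0,0,0]],
])

```text
t: 8.05
tcp_pos: [0.4762, -0.001, 0.0752]
tcp_rot: [2.207, 0.031, -2.208]
wrist_force: [1.1, -0.7, -0.5]
grip_width: 0.0207
```

Emit:
apply_moves([
  [[0,0,-0.5],[0,0,0]],
  [[0,0,-1],[0,0,0]],
  [[0,0,-1],[0,0,0]],
])

```text
t: 8.35
tcp_pos: [0.4762, -0.001, 0.0743]
tcp_rot: [2.207, 0.031, -2.207]
wrist_force: [-0.3, 0.1, 0.0]
grip_width: 0.0209
```

Emit:
apply_moves([
  [[0,0,-0.5],[0,0,0]],
  [[0,0,-0.5],[0,0,0]],
])

```text
t: 8.55
tcp_pos: [0.4764, -0.001, 0.074]
tcp_rot: [2.208, 0.031, -2.207]
wrist_force: [-0.1, -0.7, 3.7]
grip_width: 0.0206
```

Emit:
apply_moves([
  [[0,0,-0.5],[0,0,0]],
  [[0,0,-0.5],[0,0,0]],
])

```text
t: 8.75
tcp_pos: [0.4766, -0.001, 0.0739]
tcp_rot: [2.208, 0.031, -2.207]
wrist_force: [-2.6, -1.6, 8.8]
grip_width: 0.0206
```

Contact on the bar at TCP z = 74 mm, as expected. Sliding along -y with about 8 N of load.

Emit:
apply_moves([
  [[0,-0.5,0.2],[0,0,0]],
  [[0,-1,0.2],[0,0,0]],
  [[0,-2,0.2],[0,0,0]],
  [[0.1,-3,0.2],[0,0,0]],
  [[0.1,-4,0.2],[0,0,0]],
  [[0.1,-5,0.2],[0,0,0]],
  [[0.2,-5,0.2],[0,0,0]],
])

```text
t: 9.45
tcp_pos: [0.4769, -0.0037, 0.0739]
tcp_rot: [2.209, 0.035, -2.206]
wrist_force: [-1.7, 4.7, 6.3]
grip_width: 0.0206
```

Emit:
apply_moves([
  [[0,-0.7,0],[0,0,0]],
  [[0,-1.4,0],[0,0,0]],
  [[0,-2.1,0],[0,0,0]],
  [[0.1,-2.8,0],[0,0,0]],
  [[0.1,-3.5,0],[0,0,0]],
  [[0.1,-4,0],[0,0,0]],
  [[0.1,-4,0],[0,0,0]],
])

```text
t: 10.15
tcp_pos: [0.477, -0.0074, 0.074]
tcp_rot: [2.209, 0.036, -2.206]
wrist_force: [-1.2, 4.8, 6.6]
grip_width: 0.0207
```

Emit:
apply_moves([
  [[0,-0.5,0],[0,0,0]],
  [[0,-1,0],[0,0,0]],
  [[0,-1.5,0],[0,0,0]],
  [[0.1,-2,0],[0,0,0]],
])

```text
t: 10.55
tcp_pos: [0.4771, -0.0093, 0.0739]
tcp_rot: [2.209, 0.036, -2.206]
wrist_force: [-0.7, 6.2, 6.4]
grip_width: 0.021
```

Emit:
apply_moves([
  [[0,-0.5,0],[0,0,0]],
  [[0,-1,0],[0,0,0]],
  [[0,-1.5,0],[0,0,0]],
  [[0,-2,0],[0,0,0]],
])

```text
t: 10.95
tcp_pos: [0.4771, -0.0113, 0.074]
tcp_rot: [2.209, 0.036, -2.206]
wrist_force: [-1.8, 4.8, 6.6]
grip_width: 0.0208
```

Emit:
apply_moves([
  [[0,-0.5,0],[0,0,0]],
  [[0,-1,0],[0,0,0]],
  [[0,-1.5,0],[0,0,0]],
  [[0.1,-2,0],[0,0,0]],
])

```text
t: 11.35
tcp_pos: [0.4772, -0.0133, 0.074]
tcp_rot: [2.209, 0.036, -2.206]
wrist_force: [-1.5, 5.5, 6.0]
grip_width: 0.0211
```

Emit:
apply_moves([
  [[0,-0.5,0],[0,0,0]],
  [[0,-1,0],[0,0,0]],
  [[0,-1.5,0],[0,0,0]],
  [[0,-2,0],[0,0,0]],
])

```text
t: 11.75
tcp_pos: [0.4773, -0.0153, 0.074]
tcp_rot: [2.209, 0.036, -2.206]
wrist_force: [-1.8, 6.0, 7.4]
grip_width: 0.0209
```

Emit:
apply_moves([
  [[0,-0.5,0],[0,0,0]],
  [[0,-1,0],[0,0,0]],
  [[0,-1.5,0],[0,0,0]],
  [[0.1,-2,0],[0,0,0]],
])

```text
t: 12.15
tcp_pos: [0.4774, -0.0173, 0.074]
tcp_rot: [2.209, 0.036, -2.206]
wrist_force: [-2.6, 6.0, 6.5]
grip_width: 0.0209
```

Emit:
apply_moves([
  [[0,-0.5,0],[0,0,0]],
  [[0,-1,0],[0,0,0]],
  [[0,-1.5,0],[0,0,0]],
  [[0,-2,0],[0,0,0]],
])

```text
t: 12.55
tcp_pos: [0.4774, -0.0193, 0.074]
tcp_rot: [2.209, 0.036, -2.206]
wrist_force: [-1.1, 5.6, 6.4]
grip_width: 0.0207
```

Emit:
apply_moves([
  [[0,-0.5,0],[0,0,0]],
  [[0,-1,0],[0,0,0]],
  [[0,-1.5,0],[0,0,0]],
  [[0.1,-2,0],[0,0,0]],
])

```text
t: 12.95
tcp_pos: [0.4775, -0.0215, 0.0739]
tcp_rot: [2.209, 0.036, -2.206]
wrist_force: [-0.8, 4.8, 6.3]
grip_width: 0.021
```

Emit:
apply_moves([
  [[0,-0.5,0],[0,0,0]],
  [[0,-1,0],[0,0,0]],
  [[0,-1.5,0],[0,0,0]],
  [[0,-2,0],[0,0,0]],
])

```text
t: 13.35
tcp_pos: [0.4773, -0.0246, 0.0737]
tcp_rot: [2.208, 0.034, -2.206]
wrist_force: [-0.2, 3.4, 1.3]
grip_width: 0.021
```

Emit:
apply_moves([
  [[0,-0.5,0],[0,0,0]],
  [[0,-1,0],[0,0,0]],
  [[0,-1.5,0],[0,0,0]],
  [[0.1,-2,0],[0,0,0]],
])

```text
t: 13.75
tcp_pos: [0.4769, -0.0284, 0.0733]
tcp_rot: [2.207, 0.03, -2.208]
wrist_force: [-0.4, 0.1, -1.4]
grip_width: 0.0208
```

The load vanished at y ≈ -25 to -28, so the tip is over the hole. Next I'll test by lowering.

Emit:
apply_moves([
  [[0,0,-0.5],[0,0,0]],
  [[0,0,-1],[0,0,0]],
  [[0,0,-1.5],[0,0,0]],
  [[0,0,-1.5],[0,0,0]],
])

```text
t: 14.15
tcp_pos: [0.4768, -0.0282, 0.0718]
tcp_rot: [2.207, 0.03, -2.208]
wrist_force: [-0.2, -0.4, -0.2]
grip_width: 0.0206
```

Emit:
apply_moves([
  [[0,0,-1],[0,0,0]],
  [[0,0,-2],[0,0,0]],
  [[0,0,-3],[0,0,0]],
  [[0,0,-4],[0,0,0]],
  [[0,0,-5],[0,0,0]],
  [[0,0,-5],[0,0,0]],
])

```text
t: 14.75
tcp_pos: [0.4769, -0.028, 0.0669]
tcp_rot: [2.207, 0.031, -2.208]
wrist_force: [-0.3, -0.4, -1.2]
grip_width: 0.0207
```

Emit:
apply_moves([
  [[0,0,-1],[0,0,0]],
  [[0,0,-2],[0,0,0]],
  [[0,0,-3],[0,0,0]],
  [[0,0,-4],[0,0,0]],
  [[0,0,-5],[0,0,0]],
  [[0,0,-6],[0,0,0]],
  [[0,0,-7],[0,0,0]],
  [[0,0,-7],[0,0,0]],
])

```text
t: 15.55
tcp_pos: [0.4769, -0.028, 0.0599]
tcp_rot: [2.207, 0.031, -2.208]
wrist_force: [1.1, 1.5, -1.4]
grip_width: 0.0209
```

Emit:
apply_moves([
  [[0,0,-1],[0,0,0]],
  [[0,0,-2],[0,0,0]],
  [[0,0,-3],[0,0,0]],
  [[0,0,-3],[0,0,0]],
])

```text
t: 15.95
tcp_pos: [0.4769, -0.028, 0.0569]
tcp_rot: [2.207, 0.031, -2.208]
wrist_force: [-0.7, -0.4, -0.3]
grip_width: 0.0207
```

Emit:
apply_moves([
  [[0,0,-0.5],[0,0,0]],
  [[0,0,-1],[0,0,0]],
  [[0,0,-1],[0,0,0]],
])

```text
t: 16.25
tcp_pos: [0.4771, -0.028, 0.0561]
tcp_rot: [2.207, 0.031, -2.207]
wrist_force: [-1.5, -0.6, 1.6]
grip_width: 0.0208
```

Emit:
apply_moves([
  [[0,0,-0.3],[0,0,0]],
  [[0,0,-0.3],[0,0,0]],
])

```text
t: 16.45
tcp_pos: [0.4771, -0.028, 0.0561]
tcp_rot: [2.207, 0.031, -2.207]
wrist_force: [-2.4, 0.4, 6.6]
grip_width: 0.0211
```

Flange contact came at 56.1 mm, exactly 18 mm below bar contact. I'll unload, then release.

Emit:
apply_moves([
  [[0,0,0.4],[0,0,0]],
  [[0,0,0.4],[0,0,0]],
])

```text
t: 16.65
tcp_pos: [0.4771, -0.028, 0.0561]
tcp_rot: [2.208, 0.031, -2.207]
wrist_force: [-0.8, -0.1, 2.3]
grip_width: 0.0207
```

Emit:
apply_moves([
  [[0,0,0],[0,0,0]],
  [[0,0,0],[0,0,0]],
  [[0,0,0],[0,0,0]],
  [[0,0,0],[0,0,0]],
  [[0,0,0],[0,0,0]],
  [[0,0,0],[0,0,0]],
], fingers=50)

```text
t: 17.25
tcp_pos: [0.477, -0.028, 0.0561]
tcp_rot: [2.207, 0.031, -2.207]
wrist_force: [0.2, 0.4, -0.4]
grip_width: 0.0501
```

Emit:
apply_moves([
  [[0,0,10],[0,0,0]],
  [[0,0,30],[0,0,0]],
  [[0,0,55],[0,0,0]],
  [[0,0,80],[0,0,0]],
  [[0,0,110],[0,0,0]],
  [[-5,-40,130],[0,0,0]],
  [[-10,-85,140],[0,0,0]],
  [[-10,-130,140],[0,0,0]],
])

```text
t: 18.05
tcp_pos: [0.4675, -0.1595, 0.1987]
tcp_rot: [2.21, 0.031, -2.202]
wrist_force: [0.4, -0.6, -1.1]
grip_width: 0.0502
```

Emit:
apply_moves([
  [[0,-45,0],[0,0,0]],
  [[0,-90,0],[0,0,0]],
  [[0,-130,0],[0,0,0]],
  [[0,-150,0],[0,0,0]],
  [[0,-150,0],[0,0,0]],
])

```text
t: 18.55
tcp_pos: [0.466, -0.3119, 0.1967]
tcp_rot: [2.21, 0.023, -2.209]
wrist_force: [0.1, 0.2, -0.3]
grip_width: 0.0501
```

```bash
python3 - <<'E'
from h import *
for n,f in(("scene",6),("top",8)):
    im,_=snap(n,n+"4")
    u,v=map(int,w2px(n,[.4765,-.02,.05])); u0=u-50;v0=v-40;print(n,u0,v0)
    cv2.imwrite(f"pics/{n}4c.png",cv2.resize(im[v0:v0+70,u0:u0+100,::-1],None,fx=f,fy=f,interpolation=cv2.INTER_CUBIC))
    for z in(.048,.052,.086): 
        a,b=w2px(n,[.477,-.028,z]);print(z,(a-u0+.5)*f,(b-v0+.5)*f)
    d=np.load(f"pics/{n}4.npy");u,v=w2px(n,[.477,-.028,.086])
    print(px2w(n,u,v,depth=np.median(d[int(v)-1:int(v)+3,int(u)-1:int(u)+3])))
a=cv2.imread("pics/top0.png");b=cv2.imread("pics/top4.png");print(bot.get_state()["t"])
E
```

```text
scene 318 165
0.048 316.90947956754746 244.35750896881098
0.052 317.37214573438916 235.53422843937585
0.086 321.35784718733976 159.1178191605888
[ 0.47407667 -0.02430838  0.08859791]
top 319 181
0.048 434.79805851226 329.4192774859714
0.052 436.34409861902805 328.1086529938277
0.086 450.04156524316613 316.49625820568053
[ 0.47697763 -0.0279727   0.08623835]
18.65
```

View pics/scene4c.png

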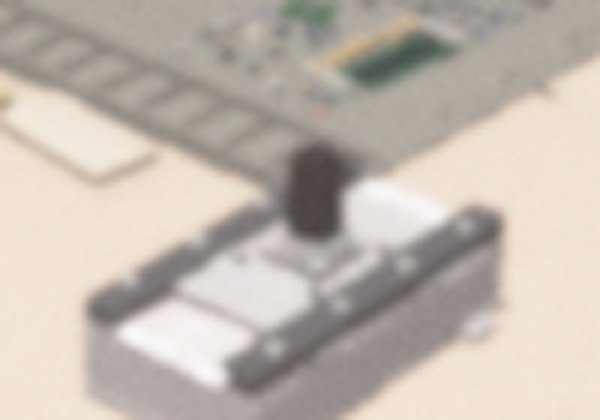

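View pics/top4c.png

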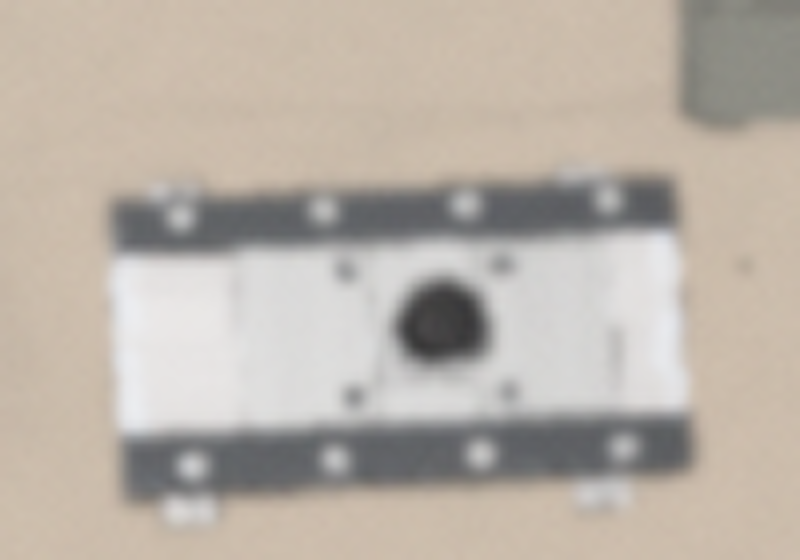

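View pics/top4.png

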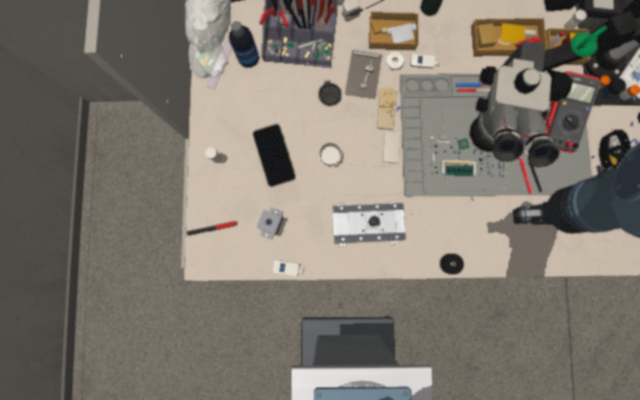

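The close-ups show the pin upright on the boss with its flange down: knob top near (318,157) in the scene crop, top depth 86.2 mm against 86 expected. In the full top view the other objects are where they were. Handing in.

```bash
python3 - <<'E'
from h import *
print(bot.finish_job())
E
```

```text
the job is handed in; nothing more can be done
None
```

The stage is locked: the pin is fully home in the bar's hole with its flange down on the bush. I handed the job in at about 18.7 s of the 64 s allowed.

- **Pin transfer:** I took the pin out of the parking block by its knob and lowered it through the bush. The tip met the bar at a tool height of 74 mm.
- **Finding the hole:** I slid the pin towards the stage's -y under about 6–7 N downward load. The load vanished at about y = -25 to -28 mm in world coordinates. The pin then went down freely until the flange seated at 56.1 mm, which is the expected 18 mm lower.
- **Forces:** The highest reading at the end of any move was about 9 N. I did not log values within a move.
- **Last checks:** The top camera's depth puts the knob top at 86.2 mm, against 86 mm expected when home, and the pin looks upright. The scene camera read 88.6 mm for the same point; I put that down to coarse depth there, since it had been 4–9 mm off in my first checks too. By eye, the other objects are where they started, and the arm is clear of everything.

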